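# Hang a slide basket on the stainer's sprung arm

### The job

Lift the basket of glass slides off the open drip hooks and, keeping it level and never setting it down, hang it gently on the hooks of the stainer's sprung arm: bring its bar down behind the keeper lips, draw it forward under the lips and let it down into the seats of both hooks. Keep hold of it and ease its weight over until the arm carries all of it, neither more nor less, so that the arm does not drop or spring up when you let go. Do not force the arm down to its bottom stop, and leave the things around where they are.

Things in the scene. Friction and masses are not known exactly. Their poses are not given: they have to be found in the camera images.
- basket: Low steel wire basket of glass slides hung from a carrying bar by a wire triangle at each end; mass unknown, 0.19 to 0.80 kg. Origin: middle of the bar. y runs along the bar (8 mm thick, 146 mm over all; either way round is the same), z up. The basket proper is 85 mm in x, 95 mm in y and lies 105 to 66 mm below the origin
- basket_grip (a point): At the origin of the basket: centre of the black grip block on the bar, 12 mm in x (the width to grip), 34 mm in y, from 13 mm below to 11 mm above this point
- basket_groove (a point): Centre of the bar's groove on the +y side, 62 mm from the bar's middle; its twin is at -62 mm. A hook plate sits in each. The groove is V-sided: 9 mm wide at the bar, about 18 mm wide at the rim of the 18 mm collars beside it
- basket_base (a point): Centre of the underside of the basket, 105 mm below the bar
- drip_hanger: Fixed steel drip stand: shallow tray (21 mm high), two posts and two forward-pointing plain hooks, open upward, where the basket hangs at the start. Origin on the worktop below the hook seats; x points from the hooks back to the posts (at x = 135 mm), y along the hanging bar. Nothing is higher than 9 mm above the seats
- drip_seat (a point): Midpoint between the two drip hook seats, where the bar's middle hangs, 165 mm above the worktop; the hook tips are 9 mm higher
- stainer: Fixed slide stainer: grey base plate, shallow steel dish (28 mm high), white column at the back (152 mm wide, front at x = 142 mm, top 200 mm above the worktop) on whose front a sprung arm with two hooks slides up and down. Origin on the worktop below the hook seats; x points from the hook tips back to the column, y along the seat line
- carrier (a joint): How far the sprung arm has sunk (m): 0 at the top stop, 0.040 at the bottom stop. It starts to sink at about 0.5 N and takes 250 N/m more (friction 0.15 N, lightly damped). It carries the basket at a sink of 4 to 31 mm, according to the basket's weight
- seat (a point): On the sprung arm and moving with it, 185 mm above the worktop when the arm is up: midpoint between the two hook seats, where the bar's middle shall lie. Axes: x back to the column, y along the seat line, z up. The hook plates are 5 mm thick, at y = +-62 mm, and run back to x = 130 mm. The seat is 10 mm wide in x; the hook's front tip closes it at x = -5 mm and is 18 mm high
- keeper (a point): On the sprung arm, midpoint of the rear edges of the two keeper lips, at x = +2 mm, z = +15 mm from the seat point. Each lip reaches back from the hook's front tip over the seat: underside 12.5 mm, top 18 mm above the seat point. So the bar cannot go in or out straight above the seat
- mouth (a point): On the sprung arm, at x = +15 mm, z = +4 mm from the seat point: where the bar's middle lies when it has come straight down through the open mouth onto the level ledge. The mouth is open from the lip (13 mm in front of this point) to a sloping rear guide (12 mm behind it at the foot, 12 mm high). Drawn forward (-x) 6 mm or more the bar goes down a 4 mm slope into the seat
- white_carton: White carton, 63 x 84 x 47 mm, loose bystander; origin under its centre
- label_tape: Roll of white label tape, 60 mm diameter, 19 mm high, loose bystander; origin under its centre
- marker_pen: Marker pen lying flat, 118 mm long, loose bystander; origin under its centre
- lab_timer: Small blue timer, 49 x 73 x 52 mm, loose bystander; origin under its centre
Not all that is in view belongs to the job. Leave any pink look-alike of the basket alone.

How it is judged:
By the outcome, as a careful person would: the job done as asked, in the order asked, and still so for the second after the job is handed in, with the robot touching nothing.
It also fails if it takes over 58 s, if anything falls off the work surface, if the arm or the gripper's body presses on something with over 40 N, if the wrist force passes 120 N, or if a joint passes its speed limit or range.

### The arm

A 7-joint arm with a two-finger parallel gripper is mounted at the origin on a cart in front of the work surface, level with it; the furniture and walls round the work are solid. World frame = base frame: x ahead of the robot, y to its left, z up, the work surface at z = 0. Lengths are in m, angles in rad, forces in N, time in s.
With the tool pointing down it reaches from about 0.425 to 0.875 m from the base axis. Payload 8.4 kg.
Tool frame: the origin (TCP) lies at the very end of the fingers, on their centre line; the grasp point (between the pads) lies 19 mm behind it; z points along the fingers, y is the line along which they close (so a half turn about z gives the same grasp; the last joint's range is limited). The gripper opens to 87 mm and grips with 3 to 60 N. Pads are 19 mm wide; open, the fingers measure 117 mm over their backs; the gripper's body (75 mm by 190 mm) begins 51 mm behind the grasp point.
Start: joints at [-1.232, 0.333, 0.04, 1.465, -0.013, 1.343, -0.059], TCP at [0.276, 0.589, 0.223] pointing down, gripper open.
Joint ranges: [-2.58, 2.58], [-0.38, 2.09], [-1.3, 1.39], [0.25, 2.4], [-1.5, 4.64], [0.08, 2.09], [-2.65, 2.65]. Speed limits (rad/s): [2.22, 2.22, 2.79, 2.79, 3.14, 3.14, 3.14].

### API

Orientations are given as a unit quaternion [x, y, z, w].
In Python, from bench import get_state, capture, job_done, boxes_of, silhouettes gives the robot as it stands. The module is installed in compiled form; this text tells all that it offers.
- The arm moves only by the shell command python3 -m crank 'ROWS' [FORCE]. ROWS is JSON, a list that holds one entry, the list of rows, each a list of 7 numbers: the finger opening in m, from 0 to 0.087, then the shift along the tool's x, y, z in m, then the turn, a rotation vector about the tool's x, y, z in rad. In form: [[[grip, tx, ty, tz, ax, ay, az], ...]]. A call has 1 to 10 rows; each row is the pose to reach, as a shift and turn from the pose commanded when the call began, along the tool's axes at that moment; what a row does not reach only later rows make up. A row lasts 1/10 s, in which the tool goes at most 50 mm and 8.59 degrees, less where a joint would pass 70% of its speed; a pose out of reach is approached as far as the arm can. A call with a gripper value outside its range is refused whole. The fingers move at their own pace and stop on an object; FORCE is the grip in N (left out, the last holds). Time passes only in rows, so rows that repeat a pose let the fingers close. It gives the time, the measured TCP pose, the force, the opening and the grip force at its end, in the units of the state.
- get_state(): the state, without advancing time (a new reading comes with each control period).
- capture(name): name is "scene" or "side" or "wrist"; returns a dict with "image" (400x640x3 uint8, red, green, blue), "camera_matrix" (3x3 intrinsics, pixels), "R" (3x3) and "t" (3): a world point X has camera coordinates R X + t; the wrist camera has in their place "mount" (4x4, takes a point from camera to tool coordinates, whose origin is the TCP and whose axes are the flange's). Camera axes: x right, y down, z forward; pixel columns grow to the right and rows downward; lengths in m; the calibration is good to about 2 mm. A picture is of the moment at which its call begins: read the wrist's pose just before it. There is no depth.
- job_done(): hands the job in; it is judged then, once.
Trained networks look in a picture, given as the dict that the camera call returned (one of the last four; its "shot" number tells which), for a name from the list of things; names that differ only in an ending like _2 or _b are one class to them, and where a whole thing is asked for, a point or a joint stands for the part that bears it (a point fixed in the world has none). Each returns a list of dicts, best first, with "score" (0 to 1); they miss things now and then, are a little off and sometimes report something else, mostly with a low value. They report only what shows in the picture. A call takes as long as a camera call. They do not tell look-alikes from the thing itself.
- boxes_of(picture, label): "box" ([left, top, right, bottom] in pixels, round what is visible of it).
- silhouettes(picture, label): "pixels" (400x640 bool, what is visible of it) and "box" ([left, top, right, bottom] in pixels, round what is visible of it).
The state is a dict: "t": time; "qpos": joint angles; "qvel": joint speeds; "joint_torque": joint torques, N m; "tool_pos": TCP position; "orientation": TCP orientation; "force": force on the tool from outside, world axes, zero at the start; "ft_torque": the same for the moment, N m; "width": opening from 0.0 (shut) to 1.0 (fully open); "grasp_force": force on a finger pad.
Only numpy, scipy, OpenCV 4.12 (cv2) and the standard library are available. Lean on these libraries where they do the work, as an engineer would, in place of code of your own. Each camera call takes 0.05 s, during which the arm holds its last target. There are 200 camera calls.

## Working session

There is one attempt and no reset: what is moved stays moved. The work goes in short steps, Python scripts to look and compute and a shell command to move; the robot and the scene stay as the last step left them, time stands still between calls to the robot, and variables do not carry over. Pictures are saved under pics/ and viewed, at most 10 in all, crops included, and the job is handed in when it is done.

```bash
mkdir -p pics; cat > h.py <<'E'
import numpy as np, cv2
from bench import *
from scipy.spatial.transform import Rotation as Rot
def save(n,p): cv2.imwrite(f'pics/{n}.png',p['image'][:,:,::-1])
E
python3 - <<'E'
from h import *
s=get_state()
for k in s: print(k,np.round(s[k],4))
import bench
P={}
for n in ('scene','side'):
    p=capture(n);save(n+'0',p);P[n]=p
    print(n,p['camera_matrix'].tolist(),np.round(p['R'],4).tolist(),np.round(p['t'],4).tolist())
    for l in ['basket','drip_hanger','stainer','carrier','white_carton','lab_timer','label_tape','marker_pen']:
        print(l,[(np.round(b['box']).tolist(),round(b['score'],2)) for b in boxes_of(p,l)][:3])
a=np.hstack([P['scene']['image'],P['side']['image']])
E
```

```text
t 0.0
qpos [-1.2322  0.3339  0.0398  1.4663 -0.0134  1.3433 -0.0585]
qvel [ 0.0005  0.0022  0.0008  0.0009  0.0004 -0.0013  0.0004]
joint_torque [-1.00000e-03 -6.56356e+01  1.33470e+00 -4.03815e+01 -5.97000e-02
  4.47000e-02  1.00000e-04]
tool_pos [0.2754 0.5882 0.2216]
orientation [ 2.172e-01  9.761e-01 -8.000e-04 -1.000e-04]
force [ 0.726   0.5528 -0.1459]
ft_torque [-0.0509 -0.0001 -0.0221]
grasp_force 0.0
width 0.9965
scene [[429.58562657198416, 0.0, 317.34984287477204], [0.0, 429.58562657198416, 197.32773217749414], [0.0, 0.0, 1.0]] [[0.5818, -0.8132, -0.0122], [-0.5898, -0.4115, -0.6948], [0.5601, 0.4115, -0.7191]] [-0.353, 0.3706, 1.0124]
basket [([175.0, 171.0, 216.0, 225.0], 0.96), ([302.0, 157.0, 342.0, 203.0], 0.71), ([226.0, 128.0, 264.0, 181.0], 0.56)]
drip_hanger [([220.0, 114.0, 308.0, 202.0], 0.79), ([226.0, 128.0, 263.0, 178.0], 0.43), ([363.0, 170.0, 435.0, 225.0], 0.2)]
stainer [([342.0, 151.0, 452.0, 281.0], 0.87)]
carrier [([364.0, 169.0, 435.0, 225.0], 0.94)]
white_carton [([282.0, 203.0, 313.0, 236.0], 0.78)]
lab_timer [([392.0, 309.0, 413.0, 340.0], 0.73)]
label_tape [([252.0, 224.0, 274.0, 238.0], 0.67)]
marker_pen [([279.0, 252.0, 319.0, 265.0], 0.81)]
side [[486.9265878700594, 0.0, 320.710953007142], [0.0, 486.9265878700594, 202.9631484468661], [0.0, 0.0, 1.0]] [[-0.9685, -0.2482, 0.0204], [-0.1636, 0.5722, -0.8036], [0.1878, -0.7816, -0.5948]] [0.4978, 0.2185, 1.4331]
basket [([262.0, 200.0, 294.0, 247.0], 0.9), ([262.0, 236.0, 301.0, 301.0], 0.77), ([326.0, 289.0, 357.0, 342.0], 0.7)]
drip_hanger [([207.0, 229.0, 320.0, 331.0], 0.69)]
stainer [([265.0, 128.0, 352.0, 216.0], 0.85), ([281.0, 140.0, 338.0, 180.0], 0.29)]
carrier [([278.0, 138.0, 337.0, 184.0], 0.9), ([263.0, 127.0, 354.0, 214.0], 0.31)]
white_carton [([315.0, 223.0, 341.0, 253.0], 0.62)]
lab_timer []
label_tape [([205.0, 230.0, 316.0, 330.0], 0.19)]
marker_pen []
```

View pics/scene0.png

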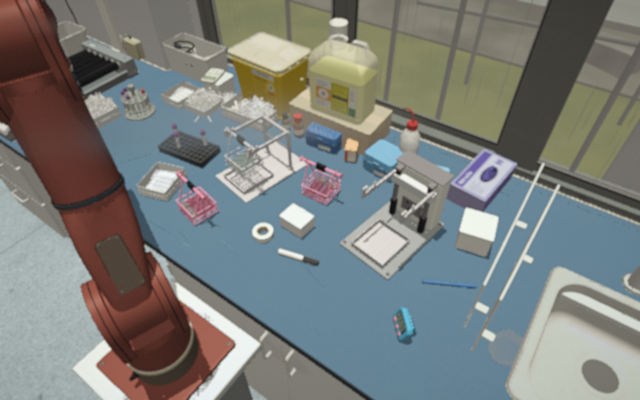

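View pics/side0.png

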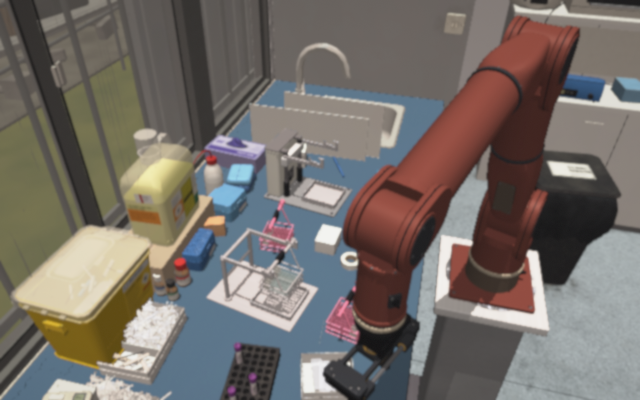

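Scene view: the steel basket hangs in the drip stand at about (245,155), with pink look-alikes at (196,198) and (322,180). The stainer is at (400,220). In the side view the steel basket is at (282,268) and the stainer at (310,170). Next I'll get a coarse triangulation.

```bash
cat >> h.py <<'E'
def ray(K,R,t,uv):
    d=R.T@np.linalg.solve(K,[uv[0],uv[1],1.]); return -R.T@t, d/np.linalg.norm(d)
def tri(obs):
    A=0;b=0
    for K,R,t,uv in obs:
        c,d=ray(K,R,t,uv); M=np.eye(3)-np.outer(d,d); A=A+M; b=b+M@c
    X=np.linalg.solve(A,b)
    e=[np.hypot(*(proj(K,R,t,X)-uv)) for K,R,t,uv in obs]
    return X,e
def proj(K,R,t,X):
    q=K@(R@np.asarray(X,float)+t); return q[:2]/q[2]
def cam(p,s=None):
    K=np.array(p['camera_matrix'])
    if 'mount' in p:
        M=np.array(p['mount']); T=np.eye(4); T[:3,:3]=Rot.from_quat(s['orientation']).as_matrix(); T[:3,3]=s['tool_pos']
        C=np.linalg.inv(T@M); return K,C[:3,:3],C[:3,3]
    return K,np.array(p['R']),np.array(p['t'])
E
python3 - <<'E'
from h import *
S=capture('scene');D=capture('side');cs,cd=cam(S),cam(D)
for n,a,b in [('basket',(245,155),(282,268)),('carrierbox',(400,197),(307,161)),('stainer',(397,216),(308,172))]:
    X,e=tri([(*cs,np.array(a)),(*cd,np.array(b))]);print(n,X.round(3),np.round(e,1))
# table-plane points of plates
def plane(c,uv,z):
    o,d=ray(*c,uv);return (o+d*(z-o[2])/d[2]).round(3)
for uv in [(342,242),(387,273),(440,228)]: print('st base',plane(cs,uv,0.0))
for uv in [(217,175),(248,197),(300,163)]: print('drip base',plane(cs,uv,0))
a=cv2.resize(S['image'][100:290,160:460],None,fx=2.6,fy=2.6,interpolation=cv2.INTER_CUBIC)
cv2.imwrite('pics/sc_crop.png',a[:,:,::-1])
w=capture('wrist');print(w['camera_matrix'],np.round(w['mount'],4))
E
```

```text
basket [0.558 0.239 0.112] [1.1 1.2]
carrierbox [ 0.633 -0.255  0.144] [1.4 1.1]
stainer [ 0.626 -0.263  0.088] [1.6 1.3]
st base [ 0.516 -0.152 -0.   ]
st base [ 0.497 -0.31   0.   ]
st base [ 0.726 -0.361  0.   ]
drip base [0.513 0.347 0.   ]
drip base [0.496 0.193 0.   ]
drip base [0.721 0.155 0.   ]
[[351.24032133   0.         318.21623837]
 [  0.         351.24032133 200.83829212]
 [  0.           0.           1.        ]] [[ 3.000e-04 -9.585e-01 -2.850e-01  7.770e-02]
 [ 1.000e+00  2.000e-04  4.000e-04  6.000e-04]
 [-4.000e-04 -2.850e-01  9.585e-01 -1.618e-01]
 [ 0.000e+00  0.000e+00  0.000e+00  1.000e+00]]
```

View pics/sc_crop.png

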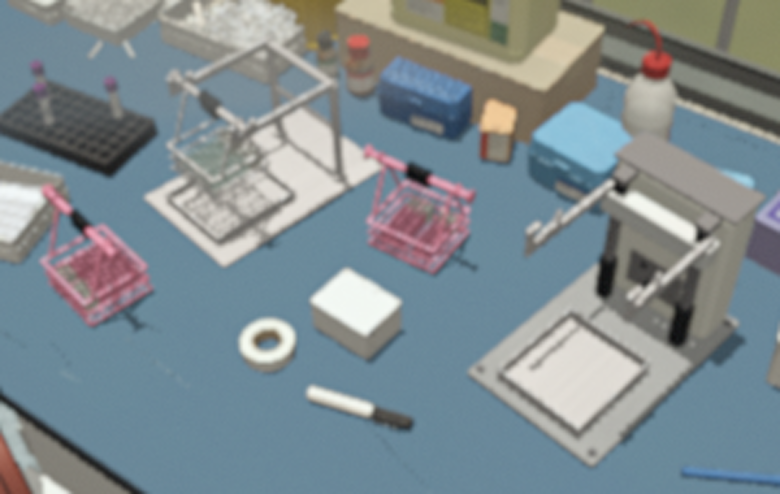

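The crop shows the steel basket on the drip stand with its bar along world y, roughly 8° of yaw, and the stainer with its hooks pointing toward the robot. I'll move to a wrist view over the basket.

```bash
python3 -m crank '[[[0.087,-0.03,-0.015,-0.04,0,0,0.13],[0.087,-0.07,-0.035,-0.06,0,0,0.26],[0.087,-0.11,-0.055,-0.06,0,0,0.39],[0.087,-0.155,-0.077,-0.06,0,0,0.52],[0.087,-0.2,-0.1,-0.06,0,0,0.65],[0.087,-0.245,-0.122,-0.06,0,0,0.78],[0.087,-0.29,-0.145,-0.06,0,0,0.91],[0.087,-0.335,-0.168,-0.06,0,0,1.04],[0.087,-0.37,-0.185,-0.06,0,0,1.16],[0.087,-0.397,-0.199,-0.06,0,0,1.274]]]'
python3 -m crank '[[[0.087,0,0,0,0,0,0],[0.087,0,0,0,0,0,0],[0.087,0,0,0,0,0,0],[0.087,0,0,0,0,0,0]]]'
python3 - <<'E'
from h import *
s=get_state();p=capture('wrist');save('w1',p);np.savez('w1.npz',im=p['image'],**{k:s[k] for k in('tool_pos','orientation')})
print(s['t'],s['tool_pos'],s['orientation'],s['qpos'],s['force'],s['ft_torque'])
for l in ['basket','basket_grip','drip_hanger']:
    print(l,[(np.round(b['box']).tolist(),round(b['score'],2)) for b in boxes_of(p,l)][:3])
E
```

```text
t: 2.05
tool_pos: [0.5524, 0.237, 0.2829]
orientation: [0.758, 0.653, 0.0, 0.0]
force: [-0.1, 0.8, 0.2]
width: 0.994
grasp_force: 0.0
t: 2.45
tool_pos: [0.55, 0.2417, 0.2825]
orientation: [0.754, 0.657, -0.0, -0.0]
force: [0.6, 0.4, 0.0]
width: 1.001
grasp_force: 0.0
2.45 [0.54996408 0.24166457 0.28250005] [ 7.54140312e-01  6.56713279e-01 -5.71664792e-06 -2.43778284e-04] [-0.8486966   0.21446421  0.43299905  1.51719429 -0.09078428  1.42993025
 -0.54955585] [0.59024536 0.38241421 0.04974437] [-0.06862779  0.03593691  0.00452876]
basket [([375.0, 278.0, 447.0, 346.0], 0.69), ([282.0, 87.0, 376.0, 265.0], 0.63)]
basket_grip [([112.0, 86.0, 207.0, 237.0], 0.93), ([380.0, 276.0, 444.0, 348.0], 0.71), ([285.0, 88.0, 376.0, 271.0], 0.57)]
drip_hanger [([268.0, 78.0, 508.0, 260.0], 0.9), ([231.0, 348.0, 247.0, 363.0], 0.52)]
```

View pics/w1.png

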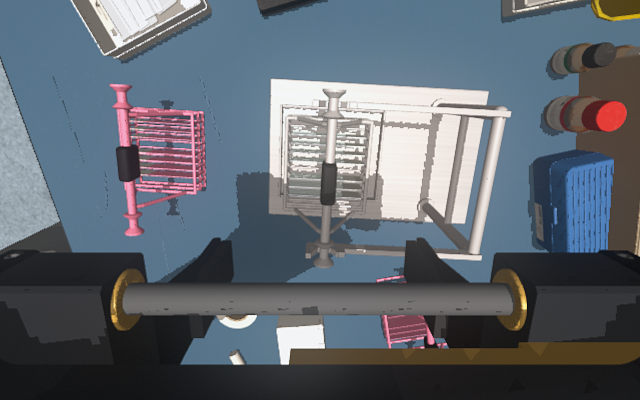

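The wrist view shows the steel basket's bar from (334,93) to (324,264), with the black grip centred at (329,184). I'll take a second view for height.

```bash
python3 -m crank '[[[0.087,-0.03,0,0,0,0,0],[0.087,-0.06,0,0,0,0,0],[0.087,-0.06,0,0,0,0,0],[0.087,-0.06,0,0,0,0,0],[0.087,-0.06,0,0,0,0,0]]]' | tail -5
python3 - <<'E'
from h import *
s2=get_state();p=capture('wrist');save('w2',p)
z=np.load('w1.npz')
s1={k:z[k] for k in('tool_pos','orientation')}
c1,c2=cam(p,s1),cam(p,s2)
def blk(im,c,X):
    uv=proj(*c,X).round().astype(int); r=60
    x0,y0=max(uv[0]-r,0),max(uv[1]-r,0); g=im[y0:y0+2*r,x0:x0+2*r].max(2)
    n,l,st,ce=cv2.connectedComponentsWithStats((g<60).astype(np.uint8))
    for i in range(1,n):
        if st[i,4]>200: print('  comp',st[i]+[x0,y0,0,0,0],(ce[i]+[x0,y0]).round(1))
X0=np.array([0.555,0.24,0.17])
o,d=ray(*c1,(329,184)); X0=o+d*(0.172-o[2])/d[2]; print('X0',X0)
blk(z['im'],c1,X0); blk(p['image'],c2,X0)
for uv in [(334,93),(324,264),(329,184)]:
    o,d=ray(*c1,uv); print((o+d*(0.168-o[2])/d[2]).round(4), proj(*c2,o+d*(0.168-o[2])/d[2]).round(1))
cv2.imwrite('pics/w2c.png',cv2.resize(p['image'][0:240,220:540],None,fx=2.5,fy=2.5)[:,:,::-1])
E
```

```text
tool_pos: [0.5421, 0.1819, 0.2826]
orientation: [0.755, 0.656, 0.0, -0.0]
force: [0.2, 0.3, -0.2]
width: 0.996
grasp_force: 0.0
X0 [0.56093762 0.25215698 0.172     ]
[0.5737 0.3205 0.168 ] [334.1   3.4]
[0.5475 0.1811 0.168 ] [323.8 197.1]
[0.5609 0.2512 0.168 ] [328.9 106.9]
```

View pics/w2c.png

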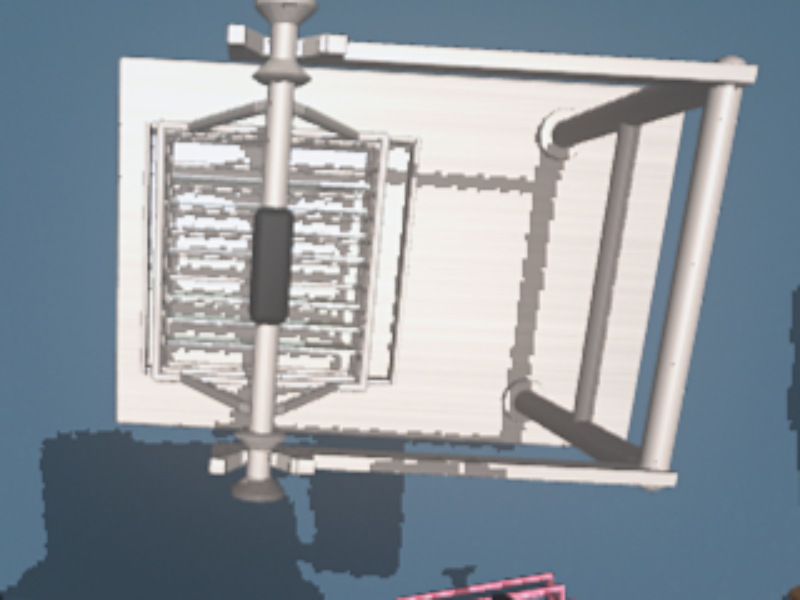

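The second view agrees: grip at (328,106), ends at (334,3) and (323,196), so the bar is at z≈0.166, its middle at (0.5606,0.2508) and yaw about -10.8°. I'll move in and grip.

```bash
python3 -m crank '[[[0.087,0.035,0.005,0,0,0,0.025],[0.087,0.071,0.0087,0,0,0,0.05],[0.087,0.071,0.0087,0,0,0,0.05],[0.087,0.071,0.0087,0.04,0,0,0.05],[0.087,0.071,0.0087,0.08,0,0,0.05],[0.087,0.071,0.0087,0.11,0,0,0.05],[0.087,0.071,0.0087,0.13,0,0,0.05],[0.087,0.071,0.0087,0.137,0,0,0.05],[0.087,0.071,0.0087,0.137,0,0,0.05],[0.087,0.071,0.0087,0.137,0,0,0.05]]]'
python3 - <<'E'
from h import *
s=get_state();p=capture('wrist');save('w3',p);q=s['orientation']
print(s['tool_pos'],np.degrees(np.arctan2(2*q[1]**2-1,2*q[0]*q[1])),s['force'],s['ft_torque'])
E
```

```text
t: 4.2
tool_pos: [0.5615, 0.2503, 0.1467]
orientation: [0.771, 0.637, 0.001, 0.0]
force: [0.2, 0.3, -0.3]
width: 0.999
grasp_force: 0.0
[0.56151799 0.25026242 0.14671405] -10.922713881404642 [ 0.17867435  0.33160302 -0.34773173] [-0.10349799  0.09941193 -0.04034806]
```

View pics/w3.png

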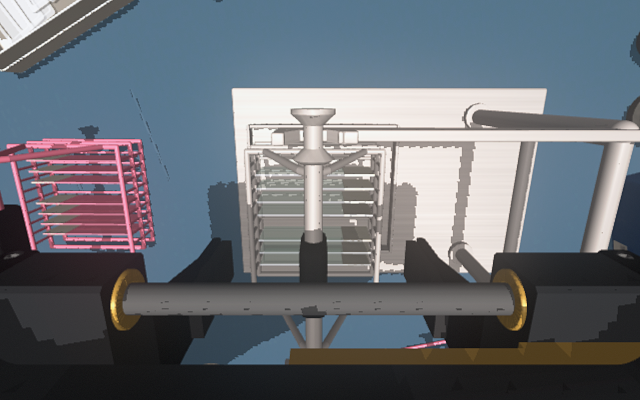

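The fingers straddle the grip and the bar (u≈314) is about 1.3 mm off centre. I'll centre it and close.

```bash
python3 -m crank '[[[0.087,0,-0.0013,0,0,0,0],[0.04,0,-0.0013,0,0,0,0],[0.02,0,-0.0013,0,0,0,0],[0,0,-0.0013,0,0,0,0],[0,0,-0.0013,0,0,0,0],[0,0,-0.0013,0,0,0,0],[0,0,-0.0013,0,0,0,0],[0,0,-0.0013,0,0,0,0]]]' 30
python3 -m crank '[[[0,0,0,-0.002,0,0,0],[0,0,0,-0.005,0,0,0],[0,0,0,-0.009,0,0,0],[0,0,0,-0.014,0,0,0],[0,0,0,-0.019,0,0,0],[0,0,0,-0.025,0,0,0],[0,0,0,-0.03,0,0,0],[0,0,0,-0.03,0,0,0],[0,0,0,-0.03,0,0,0],[0,0,0,-0.03,0,0,0]]]'
python3 - <<'E'
from h import *
S=[];
for i in range(6):
    s=get_state();S.append(np.r_[s['force'],s['ft_torque']]);p=capture('wrist')
print(s['t'],s['tool_pos'],s['width']*87,s['grasp_force'],np.mean(S,0).round(3),np.std(S,0).round(3))
E
```

```text
t: 5.05
tool_pos: [0.5596, 0.25, 0.1455]
orientation: [0.771, 0.636, -0.0, 0.0]
force: [0.5, 0.4, -0.0]
width: 0.45
grasp_force: 0.0
t: 6.05
tool_pos: [0.5594, 0.25, 0.1752]
orientation: [0.771, 0.636, -0.0, -0.0]
force: [0.4, 0.5, -3.1]
width: 0.137
grasp_force: 30.0
6.3 [0.559522   0.25000283 0.17535701] 11.863098838429309 29.992974400520325 [ 2.880e-01  1.230e-01 -4.223e+00 -8.900e-02  5.300e-02 -3.000e-03] [0.434 0.334 0.748 0.023 0.027 0.022]
```

The fingers were slower than I assumed, so the lift began before they had closed. I need to check where they hold the block.

```bash
python3 - <<'E'
from h import *
s=get_state();p=capture('wrist');save('w4',p);q=capture('side');S=capture('scene')
c=cam(p,s)
R=Rot.from_quat(s['orientation']).as_matrix()
for dz in (0,10,19,25): # bar below TCP by -(dz) ; far collar end at tool x=+0.073
    for x in (.053,.073): print(dz,x,proj(*c,s['tool_pos']+R@np.array([x,0,-dz/1000.])).round(1))
a=np.vstack([cv2.resize(p['image'][60:280,160:480],None,fx=1.75,fy=1.75)])
b=cv2.resize(q['image'][200:330,180:340],None,fx=2.4,fy=2.4,interpolation=cv2.INTER_CUBIC)
o=np.zeros((max(a.shape[0],0)+0,800,3),np.uint8);o[:a.shape[0],:a.shape[1]]=a
o=o[:385]; 
d=np.zeros((600,800,3),np.uint8);d[:385,:560]=a; 
t=cv2.resize(q['image'][210:300,250:340],(240,240),interpolation=cv2.INTER_CUBIC);d[:240,560:]=t
t=cv2.resize(S['image'][100:210,200:330],(254,215),interpolation=cv2.INTER_CUBIC);d[385:,:254]=t
cv2.imwrite('pics/comb4.png',d[:,:,::-1])
E
```

```text
0 0.053 [316.6 154.5]
0 0.073 [316.6 109.8]
10 0.053 [316.6 158.1]
10 0.073 [316.5 110.7]
19 0.053 [316.5 161.8]
19 0.073 [316.4 111.5]
25 0.053 [316.4 164.5]
25 0.073 [316.4 112.2]
```

View pics/comb4.png

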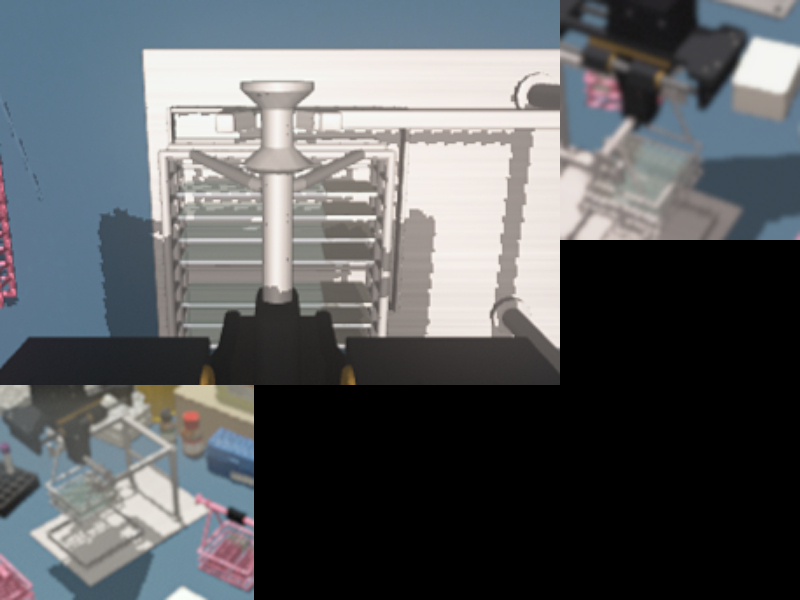

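The bar sits about 3 mm above the TCP: the pads hold the upper ~13 mm of the block, and the basket is lifted, level and aligned. That's secure enough, so I'll raise the grip force and lift clear. I'll also get a coarse stainer pose.

```bash
python3 -m crank '[[[0,0,0,-0.01,0,0,0],[0,0,0,-0.025,0,0,0],[0,0,0,-0.045,0,0,0],[0,0,0,-0.07,0,0,0],[0,0,0,-0.095,0,0,0],[0,0,0,-0.12,0,0,0],[0,0,0,-0.14,0,0,0],[0,0,0,-0.155,0,0,0],[0,0,0,-0.165,0,0,0],[0,0,0,-0.165,0,0,0]]]' 45
python3 - <<'E'
from h import *
S=capture('scene');D=capture('side');cs=cam(S);cd=cam(D)
def plane(c,uv,z):
    o,d=ray(*c,uv);return (o+d*(z-o[2])/d[2])
for n,uv in (('L',(365,191.2)),('R',(406.2,214.2))):
    X=plane(cs,uv,0.195);print(n,X.round(4),'side',proj(*cd,X).round(1))
a=cv2.resize(S['image'][140:240,335:460],(500,400),interpolation=cv2.INTER_CUBIC)
b=cv2.resize(D['image'][125:205,270:345],(300,320),interpolation=cv2.INTER_CUBIC)
d=np.zeros((400,800,3),np.uint8);d[:,:500]=a;d[:320,500:]=b
cv2.imwrite('pics/st5.png',d[:,:,::-1])
E
```

```text
t: 7.5
tool_pos: [0.5601, 0.2502, 0.3421]
orientation: [0.771, 0.636, 0.001, 0.0]
force: [0.1, -1.0, -5.3]
width: 0.134
grasp_force: 45.0
L [ 0.5574 -0.1891  0.195 ] side [323.5 160.3]
R [ 0.5469 -0.3127  0.195 ] side [335.3 142.5]
```

View pics/st5.png

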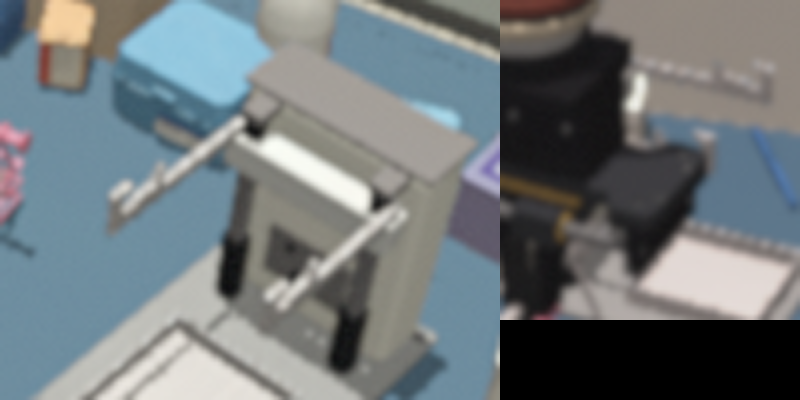

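Hook tips lie near (0.557,-0.189) and (0.547,-0.313), so the yaw is about -5 to -8°. I'll carry the basket across, high, to a spot right of the stainer to look.

```bash
python3 -m crank '[[[0,-0.008,0.0016,0,0,0,0],[0,-0.024,0.0047,0,0,0,0],[0,-0.048,0.0094,0,0,0,0],[0,-0.078,0.0152,0,0,0,-0.01],[0,-0.11,0.0215,0,0,0,-0.02],[0,-0.143,0.028,0,0,0,-0.03],[0,-0.176,0.0343,0,0,0,-0.04],[0,-0.209,0.0408,0,0,0,-0.05],[0,-0.242,0.0472,0,0,0,-0.06],[0,-0.275,0.0536,0,0,0,-0.085]]]'
python3 -m crank '[[[0,-0.033,0.0037,0,0,0,0],[0,-0.066,0.0073,0,0,0,0],[0,-0.099,0.011,0,0,0,0],[0,-0.132,0.0146,0,0,0,0],[0,-0.165,0.0183,0,0,0,0],[0,-0.197,0.0218,0,0,0,0],[0,-0.226,0.025,0,0,0,0],[0,-0.25,0.0277,0,0,0,0],[0,-0.267,0.0296,0,0,0,0],[0,-0.277,0.0307,0,0,0,0]]]'
python3 -m crank '[[[0,0,0,0,0,0,0],[0,0,0,0,0,0,0],[0,0,0,0,0,0,0],[0,0,0,0,0,0,0]]]'
python3 - <<'E'
from h import *
s=get_state();p=capture('wrist');save('w6',p);q=s['orientation']
np.savez('w6.npz',im=p['image'],**{k:s[k] for k in('tool_pos','orientation')})
print(s['t'],s['tool_pos'],q,np.degrees(np.arctan2(2*q[1]**2-1,2*q[0]*q[1])),s['qpos'],s['force'],s['ft_torque'])
E
```

```text
t: 8.6
tool_pos: [0.5591, -0.0333, 0.3403]
orientation: [0.744, 0.668, -0.0, -0.0]
force: [0.2, 0.6, -4.8]
width: 0.128
grasp_force: 45.0
t: 9.6
tool_pos: [0.5593, -0.3119, 0.3402]
orientation: [0.745, 0.667, -0.001, -0.0]
force: [-0.1, 0.1, -4.0]
width: 0.13
grasp_force: 45.0
t: 10.0
tool_pos: [0.5616, -0.3077, 0.3406]
orientation: [0.743, 0.669, 0.0, -0.0]
force: [-0.5, -0.5, -4.9]
width: 0.135
grasp_force: 45.0
10.0 [ 0.5616461  -0.30766433  0.34063742] [ 7.43011999e-01  6.69278038e-01  2.58660845e-04 -1.00362645e-04] -5.977264756114338 [-0.13558435  0.34132749  0.78034189  1.32147295 -0.23827816  1.57285753
  0.51027184] [-0.50468768 -0.50503322 -4.86274795] [-0.05036729  0.04376878 -0.0105934 ]
```

View pics/w6.png

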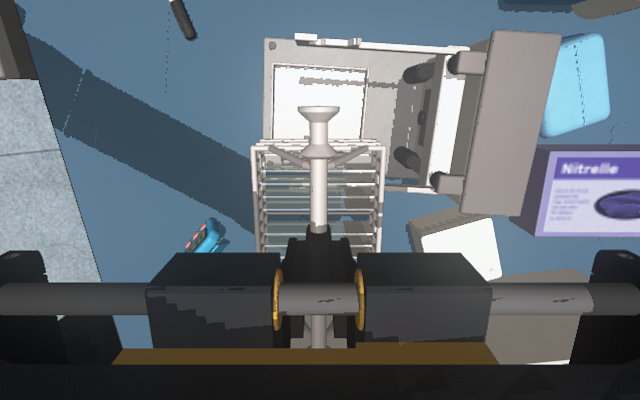

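This view shows the left hook from its tip at (296,40) running back to about (465,49), and the column top edge from (489,33) to (463,212). The held basket is level. I'll work out the seat pose from it.

```bash
python3 - <<'E'
from h import *
z=np.load('w6.npz');s=get_state();p=capture('wrist');c=cam(p,{k:z[k] for k in('tool_pos','orientation')})
def plane(uv,h):
    o,d=ray(*c,uv);return (o+d*(h-o[2])/d[2])
A=[plane(u,.2) for u in [(296,40),(440,48),(489,33),(463,212)]]
for a in A: print(a.round(4))
print('yaw plate',np.degrees(np.arctan2(*(A[1]-A[0])[[1,0]])),'col',-np.degrees(np.arctan2(*(A[2]-A[3])[:2])), 'col len',np.linalg.norm(A[2]-A[3]))
# sil
for b in silhouettes(p,'carrier')[:2]:
    print(b['score'],b['box']); m=b['pixels']
    for u in range(290,480,12):
        v=np.where(m[:,u])[0]
        v=v[v<75]
        if len(v): print(u,v.min(),v.max(),plane((u,v.mean()),.2).round(4))
for n,sz in (('stainer',0),):
  for b in boxes_of(p,n)[:2]: print(n,b)
im=z['im'][20:70,280:500].max(2)
g=(im>150).astype(int)
E
```

```text
[ 0.5577 -0.185   0.2   ]
[ 0.671  -0.2026  0.2   ]
[ 0.7095 -0.1957  0.2   ]
[ 0.691  -0.3429  0.2   ]
yaw plate -8.873353689597575 col -7.166499095694016 col len 0.14839153648732892
0.93 [292.3, 32.8, 469.0, 192.5]
302 33 44 [ 0.5626 -0.1844  0.2   ]
314 34 44 [ 0.572  -0.1857  0.2   ]
326 38 45 [ 0.5812 -0.1885  0.2   ]
338 39 46 [ 0.5906 -0.1902  0.2   ]
350 39 47 [ 0.6001 -0.1916  0.2   ]
362 40 49 [ 0.6094 -0.1936  0.2   ]
374 43 49 [ 0.6189 -0.1957  0.2   ]
386 43 50 [ 0.6283 -0.1971  0.2   ]
398 44 50 [ 0.6378 -0.1984  0.2   ]
410 45 51 [ 0.6473 -0.2002  0.2   ]
422 46 74 [ 0.6566 -0.2111  0.2   ]
434 47 74 [ 0.6662 -0.2124  0.2   ]
446 46 74 [ 0.6758 -0.2121  0.2   ]
458 46 49 [ 0.6853 -0.2038  0.2   ]
stainer {'box': [260.9, 29.9, 560.2, 219.6], 'score': 0.76}
```

```bash
python3 -m crank '[[[0,0.01,0.0006,0,0,0,0.01],[0,0.03,0.0017,0,0,0,0.025],[0,0.048,0.0028,0,0,0,0.044],[0,0.0584,0.0034,0,0,0,0.044],[0,0.0584,0.0034,0.01,0,0,0.044],[0,0.0584,0.0034,0.03,0,0,0.044],[0,0.0584,0.0034,0.06,0,0,0.044],[0,0.0584,0.0034,0.08,0,0,0.044],[0,0.0584,0.0034,0.09,0,0,0.044],[0,0.0584,0.0034,0.09,0,0,0.044]]]'
python3 -m crank '[[[0,0,0,0,0,0,0],[0,0,0,0,0,0,0],[0,0,0,0,0,0,0]]]' >/dev/null
python3 - <<'E'
from h import *
s=get_state();p=capture('wrist');save('w7',p);q=s['orientation']
np.savez('w7.npz',im=p['image'],**{k:s[k] for k in('tool_pos','orientation')})
print(s['t'],s['tool_pos'],np.degrees(np.arctan2(2*q[1]**2-1,2*q[0]*q[1])),s['force'],s['ft_torque'])
c=cam(p,s)
def plane(uv,h):
    o,d=ray(*c,uv);return (o+d*(h-o[2])/d[2])
for b in silhouettes(p,'carrier')[:2]:
    print(b['score'],b['box']); m=b['pixels']
    for u in range(int(b['box'][0])+2,int(b['box'][2]),12):
        v=np.where(m[:,u])[0]
        if len(v): print(u,v.min(),v.max(),len(v),plane((u,v.mean()),.2).round(4))
for b in silhouettes(p,'basket')[:1]: print(b['score'],b['box'])
i=cv2.resize(p['image'][:250,180:500],None,fx=2.4,fy=2.4);cv2.imwrite('pics/w7c.png',i[:,:,::-1])
E
```

```text
t: 11.2
tool_pos: [0.5698, -0.2514, 0.249]
orientation: [0.758, 0.652, -0.001, -0.001]
force: [-0.4, -0.5, -4.3]
width: 0.134
grasp_force: 45.0
11.5 [ 0.57122466 -0.2514809   0.25160911] -8.599057005445092 [-1.03476932  0.16066995 -4.40609523] [-0.06913294  0.11027612  0.0601207 ]
0.78 [274.9, 110.0, 506.3, 266.9]
276 114 121 8 [ 0.5574 -0.1819  0.2   ]
288 112 122 11 [ 0.5644 -0.1826  0.2   ]
300 114 122 9 [ 0.5714 -0.1843  0.2   ]
336 114 121 8 [ 0.5925 -0.1872  0.2   ]
348 113 121 9 [ 0.5995 -0.1879  0.2   ]
360 114 122 9 [ 0.6065 -0.1896  0.2   ]
372 113 120 8 [ 0.6136 -0.1898  0.2   ]
384 113 121 9 [ 0.6206 -0.1911  0.2   ]
396 113 120 8 [ 0.6277 -0.1919  0.2   ]
408 113 121 9 [ 0.6347 -0.1932  0.2   ]
420 113 121 9 [ 0.6417 -0.1943  0.2   ]
432 114 240 30 [ 0.6459 -0.2444  0.2   ]
444 114 251 42 [ 0.6536 -0.2409  0.2   ]
456 114 251 138 [ 0.6613 -0.2376  0.2   ]
468 108 258 151 [ 0.6687 -0.239   0.2   ]
480 108 268 161 [ 0.6761 -0.2434  0.2   ]
492 109 192 55 [ 0.6837 -0.2255  0.2   ]
504 112 115 4 [ 0.691  -0.1997  0.2   ]
0.36 [244.3, 83.4, 633.1, 323.6]
258 83 140 58 [ 0.547
[... 611 characters left out ...]
263  0.2   ]
450 86 251 166 [ 0.658  -0.2281  0.2   ]
462 86 253 168 [ 0.6653 -0.2298  0.2   ]
474 86 266 181 [ 0.6725 -0.2351  0.2   ]
486 86 279 194 [ 0.6798 -0.2404  0.2   ]
498 99 281 183 [ 0.6872 -0.2464  0.2   ]
510 99 320 189 [ 0.6947 -0.2502  0.2   ]
522 99 320 189 [ 0.7022 -0.2513  0.2   ]
534 99 320 188 [ 0.7097 -0.2522  0.2   ]
546 96 321 193 [ 0.7172 -0.2531  0.2   ]
558 96 321 193 [ 0.7247 -0.2542  0.2   ]
570 96 321 193 [ 0.7322 -0.2553  0.2   ]
582 96 281 186 [ 0.7395 -0.2533  0.2   ]
594 96 254 159 [ 0.7464 -0.2456  0.2   ]
606 96 209 114 [ 0.7526 -0.2324  0.2   ]
618 97 163 67 [ 0.7586 -0.2196  0.2   ]
630 98 114 17 [ 0.7643 -0.2064  0.2   ]
0.78 [247.5, 103.6, 387.0, 344.8]
```

View pics/w7c.png

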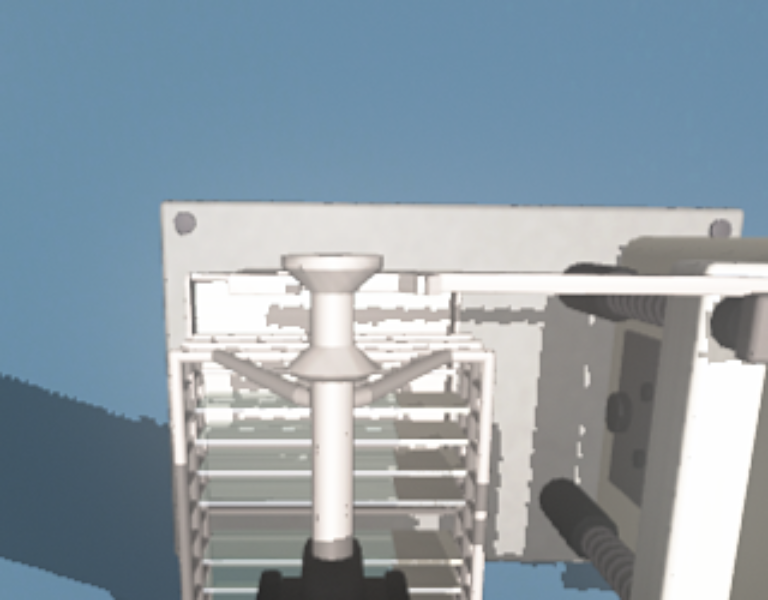

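The last permitted view shows the left hook plate level in the image at v≈117, so the yaw is right. The bar at u≈318 is in the mouth's x range, between the lip tip at u≈275 and the guide at u≈347. The groove (v≈132) is about 4 mm short of the plate in +y. I'll correct this, go lower, re-measure and read the weight.

```bash
python3 -m crank '[[[0,0.002,0,0.003,0,0,0],[0,0.004,0,0.01,0,0,0],[0,0.004,0,0.02,0,0,0],[0,0.004,0,0.028,0,0,0],[0,0.004,0,0.032,0,0,0],[0,0.004,0,0.032,0,0,0],[0,0.004,0,0.032,0,0,0]]]' | head -3
cat >> h.py <<'E'
def hookcheck(n=16,seatz=.185,save_=None):
    F=[]
    for i in range(n):
        s=get_state();p=capture('wrist');F.append(np.r_[s['force'],s['ft_torque']])
    F=np.array(F);q=s['orientation'];R=Rot.from_quat(q).as_matrix();c=cam(p,s)
    print('t',s['t'],'tcp',s['tool_pos'].round(4) if hasattr(s['tool_pos'],'round') else s['tool_pos'],'z-axis',R[:,2].round(4),'yaw',np.degrees(np.arctan2(R[1,1],R[0,1])).round(2))
    print('F',F.mean(0).round(3),'std',F.std(0).round(2),'grip',s['grasp_force'],s['width']*87)
    g=silhouettes(p,'carrier')
    if g:
        m=g[0]['pixels'];print(g[0]['score'],g[0]['box'])
        o=[]
        for u in range(int(g[0]['box'][0])+2,430,8):
            v=np.where(m[:,u])[0]
            if 0<len(v)<25:o.append((u,int(v.min()),int(v.max())))
        print(o)
    for x in (.0595,.062,.0645): print('plate pred at tool x',x,[proj(*c,s['tool_pos']+R@[x,yy,0]-[0,0,s['tool_pos'][2]-h]).round(1).tolist() for yy,h in ((-.02,seatz+.018),(.06,seatz))])
    if save_: np.save(save_,p['image'])
    return s,p
E
python3 - <<'E'
from h import *
s,p=hookcheck(save_='i8.npy')
E
```

```text
t: 12.35
tool_pos: [0.5714, -0.2473, 0.2186]
orientation: [0.758, 0.652, -0.0, 0.0]
t 13.1 tcp [ 0.5714 -0.2472  0.2186] z-axis [ 0. -0. -1.] yaw -8.6
F [ 0.021  0.239 -4.5   -0.098  0.055 -0.017] std [0.47 0.39 0.25 0.03 0.03 0.03] grip 44.99317288398743 11.85234263577402
0.67 [271.6, 118.2, 537.9, 344.1]
[(273, 124, 134), (281, 121, 135), (289, 122, 135), (297, 122, 344), (305, 122, 133), (329, 123, 322), (337, 123, 132), (345, 122, 133), (353, 122, 134), (361, 123, 135), (369, 123, 134), (377, 123, 132), (385, 123, 132), (393, 123, 132), (401, 123, 132), (409, 124, 132), (417, 124, 133), (425, 123, 133)]
plate pred at tool x 0.0595 [[276.7, 136.5], [426.1, 133.0]]
plate pred at tool x 0.062 [[276.5, 131.5], [426.5, 128.4]]
plate pred at tool x 0.0645 [[276.3, 126.3], [426.9, 123.7]]
```

Alignment is good: y is within about 1 mm and x within the mouth. The weight is about 4.4 N, which predicts a sink of about 15.7 mm. I'll lower it through the mouth.

```bash
python3 -m crank '[[[0,0.0008,0,0.002,0,0,0],[0,0.0008,0,0.006,0,0,0],[0,0.0008,0,0.011,0,0,0],[0,0.0008,0,0.016,0,0,0],[0,0.0008,0,0.02,0,0,0],[0,0.0008,0,0.023,0,0,0],[0,0.0008,0,0.024,0,0,0],[0,0.0008,0,0.024,0,0,0]]]'
python3 - <<'E'
from h import *
s,p=hookcheck(8,save_='i9.npy')
E
```

```text
t: 14.0
tool_pos: [0.5715, -0.2464, 0.1945]
orientation: [0.758, 0.652, -0.0, -0.0]
force: [-0.4, 0.4, -5.4]
width: 0.13
grasp_force: 45.0
t 14.35 tcp [ 0.5716 -0.2464  0.1947] z-axis [ 2.e-04 -0.e+00 -1.e+00] yaw -8.59
F [-0.174 -0.041 -4.858 -0.095  0.056 -0.005] std [0.41 0.45 0.41 0.03 0.03 0.02] grip 44.99326229095459 11.67543794403709
0.84 [260.3, 120.1, 564.8, 346.1]
[(262, 133, 142), (270, 128, 142), (278, 126, 143), (286, 126, 143), (310, 340, 342), (334, 127, 347), (342, 127, 347), (350, 127, 140), (358, 127, 140), (366, 127, 141), (374, 127, 143), (382, 127, 138), (390, 129, 138), (398, 128, 139), (406, 128, 139), (414, 128, 139), (422, 128, 139)]
plate pred at tool x 0.0595 [[270.5, 142.5], [440.7, 137.9]]
plate pred at tool x 0.062 [[270.3, 136.7], [441.2, 132.7]]
plate pred at tool x 0.0645 [[270.0, 130.8], [441.7, 127.4]]
```

```bash
python3 -m crank '[[[0,0,0,0.001,0,0,0],[0,0,0,0.002,0,0,0],[0,0,0,0.004,0,0,0],[0,0,0,0.006,0,0,0],[0,0,0,0.007,0,0,0],[0,0,0,0.007,0,0,0]]]'
python3 - <<'E'
from h import *
s,p=hookcheck(10,save_='i10.npy')
E
python3 -m crank '[[[0,0,0,0.001,0,0,0],[0,0,0,0.002,0,0,0],[0,0,0,0.003,0,0,0],[0,0,0,0.003,0,0,0],[0,0,0,0.003,0,0,0]]]'
python3 - <<'E'
from h import *
s,p=hookcheck(10,save_='i11.npy')
E
```

```text
t: 15.05
tool_pos: [0.5714, -0.2463, 0.1873]
orientation: [0.758, 0.652, -0.0, -0.0]
force: [0.2, -0.2, -4.0]
width: 0.131
grasp_force: 45.0
t 15.5 tcp [ 0.5716 -0.2464  0.1876] z-axis [ 1.e-04 -0.e+00 -1.e+00] yaw -8.6
F [ 2.720e-01 -1.570e-01 -4.407e+00 -1.000e-01  4.900e-02  3.000e-03] std [0.45 0.71 0.22 0.03 0.03 0.03] grip 44.99333381652832 11.46964123410807
0.59 [257.8, 121.9, 574.0, 354.4]
[(259, 134, 145), (267, 128, 145), (275, 126, 145), (283, 126, 145), (307, 128, 346), (339, 128, 347), (347, 128, 141), (355, 128, 141), (363, 128, 142), (371, 128, 144), (379, 129, 145), (387, 129, 140), (395, 129, 140), (403, 129, 140), (411, 129, 140), (419, 129, 140), (427, 129, 142)]
plate pred at tool x 0.0595 [[268.3, 144.6], [445.8, 139.6]]
plate pred at tool x 0.062 [[268.0, 138.6], [446.3, 134.2]]
plate pred at tool x 0.0645 [[267.8, 132.4], [446.9, 128.7]]
t: 16.1
tool_pos: [0.5715, -0.2464, 0.1845]
orientation: [0.758, 0.652, -0.0, -0.0]
force: [0.1, -0.6, -4.8]
width: 0.132
grasp_force: 45.0
t 16.55 tcp [ 0.5715 -0.2464  0.1846] z-axis [-0.e+00 -1.e-04 -1.e+00] yaw -8.59
F [-0.018 -0.04  -4.777 -0.085  0.052 -0.016] std [0.49 0.44 0.33 0.02 0.03 0.03] grip 44.993281960487366 11.658444152844458
0.56 [256.6, 124.1, 577.1, 358.7]
[(258, 135, 145), (266, 130, 147), (274, 128, 147), (282, 128, 146), (290, 129, 146), (306, 128, 346), (330, 128, 346), (346, 129, 346), (354, 129, 142), (362, 128, 143), (370, 128, 144), (378, 129, 145), (386, 129, 142), (394, 129, 142), (402, 128, 141), (410, 129, 140), (418, 131, 140), (426, 130, 141)]
plate pred at tool x 0.0595 [[267.3, 145.6], [448.1, 140.4]]
plate pred at tool x 0.062 [[267.0, 139.4], [448.7, 134.8]]
plate pred at tool x 0.0645 [[266.8, 133.2], [449.3, 129.2]]
```

```bash
python3 -m crank '[[[0,0,0,0.001,0,0,0],[0,0,0,0.002,0,0,0],[0,0,0,0.002,0,0,0],[0,0,0,0.002,0,0,0]]]' | sed -n 2,4p
python3 - <<'E'
from h import *
s,p=hookcheck(8)
E
python3 -m crank '[[[0,0,0,0.001,0,0,0],[0,0,0,0.002,0,0,0],[0,0,0,0.002,0,0,0],[0,0,0,0.002,0,0,0]]]'| sed -n 2,4p
python3 - <<'E'
from h import *
s,p=hookcheck(8,save_='i12.npy')
E
```

```text
tool_pos: [0.5715, -0.2464, 0.1825]
orientation: [0.758, 0.652, -0.0, -0.0]
force: [-0.7, -0.6, -5.1]
t 17.4 tcp [ 0.5716 -0.2464  0.1826] z-axis [ 0. -0. -1.] yaw -8.59
F [-0.087 -0.133 -4.598 -0.069  0.071 -0.017] std [0.55 0.38 0.64 0.02 0.02 0.03] grip 44.99316394329071 11.886323789249317
0.78 [254.5, 122.5, 580.0, 361.8]
[(256, 134, 145), (264, 130, 147), (272, 128, 147), (280, 127, 147), (288, 128, 147), (304, 128, 346), (328, 131, 344), (336, 129, 347), (344, 129, 347), (352, 128, 142), (360, 129, 142), (368, 129, 144), (376, 129, 146), (384, 129, 146), (392, 130, 141), (400, 130, 141), (408, 130, 142), (416, 130, 141), (424, 130, 142)]
plate pred at tool x 0.0595 [[266.6, 146.3], [449.7, 140.9]]
plate pred at tool x 0.062 [[266.3, 140.0], [450.3, 135.3]]
plate pred at tool x 0.0645 [[266.1, 133.7], [450.9, 129.6]]
tool_pos: [0.5715, -0.2465, 0.1806]
orientation: [0.758, 0.652, -0.0, 0.0]
force: [0.6, -0.3, -4.0]
t 18.25 tcp [ 0.5716 -0.2464  0.1806] z-axis [ 1.e-04 -1.e-04 -1.e+00] yaw -8.6
F [ 1.600e-02 -4.920e-01 -4.027e+00 -1.840e-01  4.000e-02  1.000e-03] std [0.51 0.51 0.46 0.03 0.02 0.02] grip 44.99374330043793 11.36678832297699
0.55 [257.1, 121.9, 581.2, 361.9]
[(259, 134, 147), (267, 129, 147), (275, 128, 147), (283, 128, 147), (291, 128, 346), (307, 130, 345), (331, 130, 346), (339, 130, 347), (347, 130, 143), (355, 130, 143), (363, 129, 143), (371, 129, 145), (379, 130, 147), (387, 130, 142), (395, 130, 142), (403, 131, 142), (411, 130, 142), (419, 130, 142), (427, 130, 142)]
plate pred at tool x 0.0595 [[265.9, 147.0], [451.3, 141.4]]
plate pred at tool x 0.062 [[265.6, 140.6], [451.9, 135.8]]
plate pred at tool x 0.0645 [[265.4, 134.2], [452.5, 130.0]]
```

Contact just began with the TCP at 0.1806: force and moment changed, with a small -y push. So the bar is really about 8 mm above the TCP, and y needs about -1 mm. I'll shift, press lightly, then draw forward.

```bash
python3 -m crank '[[[0,-0.0005,0,0,0,0,0],[0,-0.001,0,0.001,0,0,0],[0,-0.001,0,0.002,0,0,0],[0,-0.001,0,0.002,0,0,0],[0,-0.001,0,0.002,0,0,0]]]' | sed -n 2,4p
python3 - <<'E'
from h import *
s,p=hookcheck(12,save_='i13.npy')
E
```

```text
tool_pos: [0.5714, -0.2473, 0.1786]
orientation: [0.758, 0.652, 0.0, -0.0]
force: [-0.4, 0.6, -3.4]
t 19.4 tcp [ 0.5714 -0.2473  0.1786] z-axis [ 0. -0. -1.] yaw -8.59
F [ 0.262  0.643 -3.395 -0.012 -0.037  0.015] std [0.48 0.5  0.45 0.03 0.03 0.03] grip 44.99409019947052 11.46023619582656
0.59 [253.0, 118.5, 582.7, 363.1]
[(255, 136, 143), (263, 129, 145), (271, 126, 145), (279, 126, 146), (287, 126, 145), (303, 127, 347), (327, 132, 343), (335, 126, 348), (351, 126, 141), (359, 127, 141), (367, 128, 142), (375, 128, 144), (383, 128, 144), (391, 128, 140), (399, 128, 140), (407, 128, 140), (415, 129, 140), (423, 128, 140)]
plate pred at tool x 0.0595 [[265.2, 147.7], [452.9, 142.0]]
plate pred at tool x 0.062 [[264.9, 141.2], [453.6, 136.3]]
plate pred at tool x 0.0645 [[264.6, 134.7], [454.2, 130.5]]
```

Both hooks are touching gently with about 1.1 N. Now I'll draw forward.

```bash
python3 -m crank '[[[0,0.0003,-0.001,0,0,0,0],[0,0.0004,-0.0025,0,0,0,0],[0,0.0004,-0.004,0,0,0,0],[0,0.0004,-0.0055,0,0,0,0],[0,0.0004,-0.007,0,0,0,0],[0,0.0004,-0.0085,0,0,0,0],[0,0.0004,-0.01,0,0,0,0],[0,0.0004,-0.0115,0,0,0,0],[0,0.0004,-0.0125,0,0,0,0],[0,0.0004,-0.0125,0,0,0,0]]]' | sed -n 2,4p
python3 - <<'E'
from h import *
s,p=hookcheck(10,save_='i14.npy')
E
```

```text
tool_pos: [0.5604, -0.2453, 0.1789]
orientation: [0.758, 0.652, 0.001, 0.001]
force: [6.7, -1.8, -7.5]
t 20.95 tcp [ 0.5604 -0.2453  0.1789] z-axis [ 0.0027 -0.001  -1.    ] yaw -8.6
F [ 6.278 -1.486 -7.283 -0.563 -1.347 -0.347] std [0.44 0.33 0.38 0.03 0.03 0.03] grip 45.07497847080231 11.631497917254796
0.85 [281.1, 121.4, 612.2, 362.6]
[(283, 137, 143), (291, 128, 147), (307, 128, 148), (315, 133, 147), (323, 133, 147), (331, 128, 347), (339, 128, 347), (347, 128, 143), (355, 128, 142), (363, 128, 141), (371, 128, 142), (379, 128, 142), (387, 129, 143), (395, 128, 144), (403, 128, 146), (411, 129, 146), (419, 129, 141), (427, 129, 141)]
plate pred at tool x 0.0595 [[265.5, 147.6], [452.7, 141.9]]
plate pred at tool x 0.062 [[265.2, 141.1], [453.3, 136.2]]
plate pred at tool x 0.0645 [[264.9, 134.6], [454.0, 130.4]]
```

There is a reaction of +6 N in x, so something is touching at the front. The mask over the bar's columns (315–323) suggests the lip is already above the bar. I'll check the mask numerically around the hook, before and after the draw.

```bash
python3 - <<'E'
from h import *
for n in ('i13','i14'):
    g=np.load(n+'.npy').astype(int).sum(2)//3
    print(n)
    for v in range(104,154,3): print(v,' '.join('%3d'%g[v,u] for u in range(250,352,4)))
p=capture('wrist')
for l in ('basket','carrier'):
    for b in silhouettes(p,l)[:1]:
        print(l,b['score'])
        for v in range(104,154,3): print(v,''.join('#' if b['pixels'][v,u] else '.' for u in range(250,352,2)))
E
```

```text
i13
104 219 219 219 219 220 220 221 221 221 222 222 222 224 224 224 225 225 225 224 224 224 223 223 222 220 221
107 217 220 220 219 221 221 220 219 219 222 222 222 134 183 218 236 248 254 248 240 226 197 146 223 221 220
110 217 219 219 219 221 220 219 219 220 222 222 222 152 213 235 247 251 254 251 245 229 203 135 224 223 219
113 218 219 218 218 219 219 219 221 222 221 222 222 223 141 126 179 185 192 191 184 171 151 221 223 221 220
116 217 217 219 219 218 217 220 221 222 219 220 220 222 196 154 184 189 194 194 180 162 212 222 222 220 220
119 218 218 219 220 217 216 220 220 223 219 219 219 222 223 161 168 189 197 189 172 168 221 221 220 221 221
122 155 123 127 126 133 170 144 140 157 180 189 124 167 193 196 170 223 229 220 180 164 171 222 236 190 207
125 230 230 231 241 248 252 245 249 249 249 249 252 253 252 253 177 240 253 241 191 254 254 253 254 254 254
128 193 255 255 255 128 123 117 127 129 126 113 115 108 113 111 179 240 253 241 194 114 124 126 135 127 127
131 204 253 255 111 128 128 129 129 130 147 255 255 255 255 255 178 239 253 241 189 251 248 246 244 241 238
134 203 251 239 
[... 3807 characters left out ...]
............................
119 ...................................................
122 ...................................................
125 ...................................................
128 ....................##########...........##########
131 ..................#############.........###########
134 .................##################################
137 ................###################################
140 ................###################################
143 ................########################..........#
146 .................#######################...........
149 ...................................................
152 ...................................................
```

The lip (v≈134–147, u 282–329) now lies over the bar, whose centre is at u≈321. So the bar is under the keepers and against the front tips, about 2.4 mm too far. I'll back off and read.

```bash
python3 -m crank '[[[0,0,0.001,0,0,0,0],[0,0,0.002,0,0,0,0],[0,0,0.0024,0,0,0,0],[0,0,0.0024,0,0,0,0],[0,0,0.0024,0,0,0,0]]]' | sed -n 2,4p
cat >> h.py <<'E'
def rd(n=12):
    F=[];P=[]
    for i in range(n):
        s=get_state();p=capture('wrist');F.append(np.r_[s['force'],s['ft_torque']]);P.append(s['tool_pos'])
    F=np.array(F)
    print('t',s['t'],np.mean(P,0).round(4),'F',F.mean(0).round(3),'std',F.std(0).round(2))
    g=p['image'].astype(int).sum(2)//3
    b=silhouettes(p,'carrier')
    if b:
        m=b[0]['pixels']
        print('mask',b[0]['score'])
        for v in range(122,176,3): print(v,''.join('#' if m[v,u] else '.' for u in range(250,420,2)))
    return p
E
python3 -c "
from h import *
rd()"
```

```text
tool_pos: [0.5613, -0.2454, 0.1785]
orientation: [0.758, 0.652, -0.0, -0.0]
force: [1.1, 0.5, -5.0]
t 22.25 [ 0.5613 -0.2454  0.1785] F [ 0.174  0.058 -4.745 -0.106 -0.01  -0.03 ] std [0.51 0.42 0.32 0.03 0.05 0.03]
mask 0.59
122 .....................................................................................
125 .....................................................................................
128 ....................#########...........######################.......................
131 ..................############..........#############################################
134 .................###################....#############################################
137 ................######################.##############################################
140 ...............#######################..#############################################
143 ................######################..............................#############....
146 ................######################...............................................
149 .....................................................................................
152 .....................................................................................
155 .....................................................................................
158 .....................................................................................
161 .....................................................................................
164 .....................................................................................
167 .....................................................................................
170 .....................................................................................
173 .....................................................................................
```

Free again, with the bar under the lips and the full weight (≈4.6 N) on the gripper. I'll let it down slowly into the seats.

```bash
python3 -m crank '[[[0,0,0,0.0007,0,0,0],[0,0,0,0.0015,0,0,0],[0,0,0,0.0025,0,0,0],[0,0,0,0.0035,0,0,0],[0,0,0,0.0045,0,0,0],[0,0,0,0.005,0,0,0],[0,0,0,0.005,0,0,0],[0,0,0,0.005,0,0,0]]]' | sed -n 2,4p
python3 -c "
from h import *
rd(14)"
```

```text
tool_pos: [0.5614, -0.2455, 0.1736]
orientation: [0.758, 0.652, -0.0, 0.0]
force: [0.2, -0.0, -3.6]
t 23.8 [ 0.5615 -0.2455  0.1736] F [-0.279  0.188 -3.286 -0.089  0.141 -0.01 ] std [0.47 0.34 0.72 0.02 0.03 0.03]
mask 0.81
122 .....................................................................................
125 .....................................................................................
128 ...................##########...........###########............###........######.....
131 .................#############.........##############################################
134 ................###############........##############################################
137 ...............#######################.##############################################
140 ...............######################################################################
143 ...............#######################.....................########################..
146 ................######################.................................###########...
149 ................................#####................................................
152 .....................................................................................
155 .....................................................................................
158 .....................................................................................
161 .....................................................................................
164 .....................................................................................
167 .....................................................................................
170 .....................................................................................
173 .....................................................................................
```

```bash
python3 -m crank '[[[0,0,-0.0002,0.001,0,0,0],[0,0,-0.0003,0.002,0,0,0],[0,0,-0.0003,0.003,0,0,0],[0,0,-0.0003,0.0042,0,0,0],[0,0,-0.0003,0.0055,0,0,0],[0,0,-0.0003,0.0067,0,0,0],[0,0,-0.0003,0.0076,0,0,0],[0,0,-0.0003,0.008,0,0,0],[0,0,-0.0003,0.008,0,0,0],[0,0,-0.0003,0.008,0,0,0]]]' | sed -n 2,4p
python3 -c "
from h import *
rd(16)"
```

```text
tool_pos: [0.5614, -0.2454, 0.1657]
orientation: [0.758, 0.652, 0.0, 0.0]
force: [1.9, 0.5, -1.2]
t 25.65 [ 0.5613 -0.2454  0.1657] F [ 2.609 -0.381 -1.486 -0.208 -0.525 -0.027] std [0.52 0.42 0.66 0.02 0.05 0.04]
mask 0.87
122 .....................................................................................
125 .....................................................................................
128 ...................#########............#####...##...................................
131 ..................############.........##############################################
134 ................##############.........##############################################
137 ...............######################################################################
140 ...............######################################################################
143 ...............########################...................########################...
146 ................#######################......................................####....
149 .....................................................................................
152 .....................................................................................
155 .....................................................................................
158 .....................................................................................
161 .....................................................................................
164 .....................................................................................
167 .....................................................................................
170 .....................................................................................
173 .....................................................................................
```

```bash
python3 -m crank '[[[0,0,0.0004,0,0,0,0],[0,0,0.0008,0,0,0,0],[0,0,0.0008,0.001,0,0,0],[0,0,0.0008,0.002,0,0,0],[0,0,0.0008,0.003,0,0,0],[0,0,0.0008,0.004,0,0,0],[0,0,0.0008,0.0045,0,0,0],[0,0,0.0008,0.0045,0,0,0],[0,0,0.0008,0.0045,0,0,0]]]' | sed -n 2,4p
python3 -c "
from h import *
rd(20)" | head -2
```

```text
tool_pos: [0.5619, -0.2456, 0.1611]
orientation: [0.758, 0.652, -0.0, -0.0]
force: [-2.1, 0.6, -0.8]
t 27.6 [ 0.5619 -0.2456  0.1611] F [-2.834  0.387 -0.143 -0.034  0.691 -0.017] std [0.42 0.53 0.52 0.03 0.05 0.02]
mask 0.73
```

```bash
python3 -m crank '[[[0,0,-0.0002,0,0,0,0],[0,0,-0.0004,0,0,0,0],[0,0,-0.0004,0,0,0,0],[0,0,-0.0004,0,0,0,0],[0,0,-0.0004,0,0,0,0]]]' | sed -n 2,4p
python3 -c "
from h import *
rd(24)" | head -2
```

```text
tool_pos: [0.5618, -0.2456, 0.1612]
orientation: [0.758, 0.652, 0.0, 0.0]
force: [-0.5, -0.9, -0.4]
t 29.35 [ 0.5618 -0.2455  0.1612] F [ 1.416 -1.045 -0.037 -0.38  -0.259  0.   ] std [0.97 0.43 0.57 0.07 0.19 0.03]
mask 0.72
```

```bash
python3 -m crank '[[[0,-0.0002,0.0001,0.0002,0,0,0],[0,-0.0002,0.0002,0.0004,0,0,0],[0,-0.0002,0.0002,0.0004,0,0,0],[0,-0.0002,0.0002,0.0004,0,0,0],[0,-0.0002,0.0002,0.0004,0,0,0]]]' | sed -n 2,4p
python3 -c "
from h import *
rd(40)" | head -2
```

```text
tool_pos: [0.5617, -0.2455, 0.1606]
orientation: [0.758, 0.652, -0.0, -0.0]
force: [1.0, 0.3, -0.8]Traceback (most recent call last):
  File "<string>", line 3, in <module>
    rd(40)
    ~~^^^^
  File "h.py", line 43, in rd
    s=get_state();p=capture('wrist');F.append(np.r_[s['force'],s['ft_torque']]);P.append(s['tool_pos'])
                    ~~~~~~~^^^^^^^^^
ValueError: 200 camera calls are used up
```

The camera calls are used up, so from here I'll read force through short hold rows.

```bash
G() { python3 -c "
from bench import get_state
s=get_state();print(round(s['t'],2),s['tool_pos'].__getitem__(2),[round(float(x),2) for x in list(s['force'])+list(s['ft_torque'])])"; }
G
python3 -m crank '[[[0,0,0,0,0,0,0]]]' >/dev/null; G
python3 -m crank '[[[0,0,0,0,0,0,0]]]' >/dev/null; G
python3 -m crank '[[[0,0,0,0,0,0,0]]]' >/dev/null; G
python3 -m crank '[[[0,0,0,0,0,0,0]]]' >/dev/null; G
python3 -m crank '[[[0,0,0,0,0,0,0]]]' >/dev/null; G
python3 -m crank '[[[0,0,0,0,0,0,0]]]' >/dev/null; G
python3 -m crank '[[[0,0,0,0,0,0,0]]]' >/dev/null; G
python3 -m crank '[[[0,0,0,0,0,0,0]]]' >/dev/null; G
python3 -m crank '[[[0,0,0,0,0,0,0]]]' >/dev/null; G
python3 -m crank '[[[0,0,0,0,0,0,0]]]' >/dev/null; G
python3 -m crank '[[[0,0,0,0,0,0,0]]]' >/dev/null; G
python3 -m crank '[[[0,0,0,0,0,0,0]]]' >/dev/null; G
python3 -m crank '[[[0,0,0,0,0,0,0]]]' >/dev/null; G
python3 -m crank '[[[0,0,0,0,0,0,0]]]' >/dev/null; G
```

```text
30.4 0.1606200935119543 [2.46, 0.59, -0.06, 0.03, -0.3, -0.02]
30.5 0.16063911151873747 [1.31, 1.02, -0.26, 0.03, -0.28, 0.03]
30.6 0.16061549643217424 [1.74, 0.93, -0.18, 0.1, -0.24, -0.02]
30.7 0.16061856458217252 [1.57, -0.13, -0.65, 0.1, -0.22, 0.01]
30.8 0.1606180547985269 [0.75, 2.36, -0.52, 0.13, -0.27, -0.04]
30.9 0.16063976106314787 [1.35, 1.72, -0.49, 0.18, -0.19, 0.04]
31.0 0.16063452007842646 [1.32, 2.25, 0.0, 0.18, -0.16, -0.02]
31.1 0.16063629634405446 [0.71, 1.71, -0.03, 0.17, -0.17, 0.04]
31.2 0.16066539616725134 [1.14, 1.41, 0.54, 0.24, -0.21, -0.07]
31.3 0.16063096870838695 [0.96, 1.78, -0.95, 0.25, -0.18, -0.01]
31.4 0.16063632749950318 [0.72, 1.39, -0.19, 0.28, -0.19, -0.01]
31.5 0.1606435581096726 [1.77, 2.36, -1.03, 0.3, -0.2, -0.01]
31.6 0.1606175271597949 [1.27, 1.84, -0.15, 0.32, -0.14, -0.03]
31.7 0.16064573033073884 [1.04, 1.45, -0.41, 0.34, -0.2, -0.02]
31.8 0.16063483808147136 [0.77, 1.93, -0.3, 0.35, -0.16, -0.02]
```

```bash
cat > g.sh <<'E'
python3 -c "
from bench import get_state
s=get_state();print(round(s['t'],2),[round(float(x),4) for x in s['tool_pos']],[round(float(x),2) for x in list(s['force'])+list(s['ft_torque'])])"
E
python3 -m crank '[[[0,0.0001,0.0001,0,0,0,0],[0,0.0002,0.0002,0.0002,0,0,0],[0,0.0002,0.0002,0.0003,0,0,0],[0,0.0002,0.0002,0.0003,0,0,0],[0,0.0002,0.0002,0.0003,0,0,0],[0,0.0002,0.0002,0.0003,0,0,0]]]' >/dev/null;sh g.sh
python3 -m crank '[[[0,0,0,0,0,0,0]]]' >/dev/null; sh g.sh
python3 -m crank '[[[0,0,0,0,0,0,0]]]' >/dev/null; sh g.sh
python3 -m crank '[[[0,0,0,0,0,0,0]]]' >/dev/null; sh g.sh
python3 -m crank '[[[0,0,0,0,0,0,0]]]' >/dev/null; sh g.sh
python3 -m crank '[[[0,0,0,0,0,0,0]]]' >/dev/null; sh g.sh
python3 -m crank '[[[0,0,0,0,0,0,0]]]' >/dev/null; sh g.sh
python3 -m crank '[[[0,0,0,0,0,0,0]]]' >/dev/null; sh g.sh
python3 -m crank '[[[0,0,0,0,0,0,0]]]' >/dev/null; sh g.sh
python3 -m crank '[[[0,0,0,0,0,0,0]]]' >/dev/null; sh g.sh
python3 -m crank '[[[0,0,0,0,0,0,0]]]' >/dev/null; sh g.sh
```

```text
32.4 [0.5618, -0.2456, 0.1603] [-1.01, 1.64, -0.88, 0.27, 0.25, 0.03]
32.5 [0.5618, -0.2456, 0.1603] [-1.73, 1.09, 0.45, 0.21, 0.3, -0.03]
32.6 [0.5618, -0.2456, 0.1603] [-1.29, 1.9, 0.11, 0.18, 0.28, -0.03]
32.7 [0.5618, -0.2456, 0.1603] [-0.88, 1.86, 0.1, 0.23, 0.34, -0.03]
32.8 [0.5618, -0.2456, 0.1603] [-1.35, 1.17, 0.54, 0.23, 0.45, -0.05]
32.9 [0.5618, -0.2456, 0.1603] [-2.44, 1.47, -0.26, 0.18, 0.39, -0.03]
33.0 [0.5618, -0.2456, 0.1603] [-2.21, 0.31, 0.45, 0.18, 0.41, 0.01]
33.1 [0.5618, -0.2456, 0.1603] [-2.23, 1.04, -1.11, 0.17, 0.46, 0.04]
33.2 [0.5618, -0.2455, 0.1603] [-2.13, 2.24, -0.74, 0.2, 0.54, 0.01]
33.3 [0.5618, -0.2456, 0.1603] [-2.6, 1.32, 0.38, 0.15, 0.54, -0.03]
33.4 [0.5618, -0.2456, 0.1603] [-1.61, 1.65, 0.17, 0.15, 0.57, 0.0]
```

The weight is now carried: Fz is about -0.07 against an empty bias of -0.08. I'll go a hair deeper for arm friction, trim the side load, then soften the grip.

```bash

python3 -m crank '[[[0,0.0001,-0.0001,0.0002,0,0,0],[0,0.0001,-0.0001,0.0002,0,0,0],[0,0.0001,-0.0001,0.0002,0,0,0]]]' 20 >/dev/null;sh g.sh
python3 -m crank '[[[0,0,0,0,0,0,0],[0,0,0,0,0,0,0]]]' 10 >/dev/null; sh g.sh
python3 -m crank '[[[0,0,0,0,0,0,0],[0,0,0,0,0,0,0]]]' 5 >/dev/null; sh g.sh
python3 -m crank '[[[0,0,0,0,0,0,0],[0,0,0,0,0,0,0]]]' 3 >/dev/null; sh g.sh
python3 -m crank '[[[0,0,0,0,0,0,0]]]' >/dev/null; sh g.sh
python3 -m crank '[[[0,0,0,0,0,0,0]]]' >/dev/null; sh g.sh
python3 -m crank '[[[0,0,0,0,0,0,0]]]' >/dev/null; sh g.sh
python3 -m crank '[[[0,0,0,0,0,0,0]]]' >/dev/null; sh g.sh
python3 -m crank '[[[0,0,0,0,0,0,0]]]' >/dev/null; sh g.sh
python3 -m crank '[[[0,0,0,0,0,0,0]]]' >/dev/null; sh g.sh
```

```text
33.7 [0.5619, -0.2456, 0.1602] [-0.67, -0.2, -0.16, -0.05, 0.31, 0.01]
33.9 [0.562, -0.2456, 0.1603] [-0.46, -0.54, -0.51, -0.15, 0.27, -0.09]
34.1 [0.562, -0.2456, 0.1603] [-0.55, -0.99, -0.28, -0.26, 0.23, -0.03]
34.3 [0.5619, -0.2456, 0.1602] [-0.5, -1.14, 1.53, -0.22, 0.16, 0.07]
34.4 [0.5619, -0.2455, 0.1602] [0.33, -1.53, 0.83, -0.28, 0.21, 0.03]
34.5 [0.5619, -0.2455, 0.1602] [-0.69, 0.16, 0.21, -0.35, 0.15, 0.01]
34.6 [0.5619, -0.2456, 0.1602] [-1.03, -1.5, 0.7, -0.4, 0.11, -0.01]
34.7 [0.5619, -0.2455, 0.1602] [-0.35, -0.65, 0.05, -0.37, 0.14, -0.02]
34.8 [0.5619, -0.2455, 0.1602] [1.04, -1.9, -0.15, -0.44, 0.08, 0.02]
34.9 [0.562, -0.2455, 0.1602] [0.42, -1.5, 0.05, -0.51, 0.06, 0.0]
```

Balanced within the arm's friction. I'll release slowly.

```bash

python3 -m crank '[[[0.013,0,0,0,0,0,0],[0.015,0,0,0,0,0,0],[0.018,0,0,0,0,0,0],[0.022,0,0,0,0,0,0],[0.03,0,0,0,0,0,0],[0.04,0,0,0,0,0,0],[0.05,0,0,0,0,0,0],[0.05,0,0,0,0,0,0],[0.05,0,0,0,0,0,0],[0.05,0,0,0,0,0,0]]]'; sh g.sh
python3 -m crank '[[[0.05,0,0,0,0,0,0],[0.05,0,0,0,0,0,0]]]' ; sh g.sh
```

```text
t: 35.9
tool_pos: [0.5619, -0.2454, 0.1602]
orientation: [0.758, 0.652, -0.0, 0.0]
force: [-0.9, 0.2, 0.4]
width: 0.565
grasp_force: 0.0
35.9 [0.5619, -0.2454, 0.1602] [-0.93, 0.17, 0.44, -0.07, 0.08, -0.03]
t: 36.1
tool_pos: [0.5619, -0.2454, 0.1602]
orientation: [0.758, 0.652, 0.0, 0.0]
force: [0.5, 0.9, -0.4]
width: 0.569
grasp_force: 0.0
36.1 [0.5619, -0.2454, 0.1602] [0.47, 0.85, -0.44, -0.04, 0.04, -0.01]
```

Released with no forces left. I'll retreat straight up and hand in.

```bash

python3 -m crank '[[[0.05,0,0,-0.002,0,0,0],[0.05,0,0,-0.006,0,0,0],[0.05,0,0,-0.012,0,0,0],[0.05,0,0,-0.022,0,0,0],[0.05,0,0,-0.035,0,0,0],[0.05,0,0,-0.055,0,0,0],[0.05,0,0,-0.08,0,0,0],[0.05,0,0,-0.1,0,0,0],[0.05,0,0,-0.11,0,0,0],[0.05,0,0,-0.11,0,0,0]]]'
python3 -m crank '[[[0.05,0,0,0,0,0,0],[0.05,0,0,0,0,0,0],[0.05,0,0,0,0,0,0],[0.05,0,0,0,0,0,0]]]' >/dev/null; sh g.sh
python3 -c "
from bench import job_done
print(job_done())"
```

```text
t: 37.1
tool_pos: [0.5625, -0.2458, 0.272]
orientation: [0.758, 0.652, 0.001, 0.001]
force: [-0.1, -0.9, -0.4]
width: 0.573
grasp_force: 0.0
37.5 [0.5616, -0.2453, 0.2695] [-0.1, 0.27, -0.19, -0.08, 0.1, -0.01]
the job is handed in; nothing more can be done
None
```

I hung the basket on the stainer's sprung arm, let go with its weight balanced to within about 0.2 N, and handed the job in at 37.5 s; I had used up the camera calls, so I judged the last steps, including the release, by force readings and did not see the final hang.

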